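# Tamp the bean pot's sprung plate home

## Robot

A 6-joint arm with a two-finger parallel gripper is mounted at the origin on a cart in front of the work surface, level with it; the furniture and walls round the work are solid. World frame = base frame: x ahead of the robot, y to its left, z up, the work surface at z = 0. Lengths are in m, angles in degrees, forces in N, time in s.
With the tool pointing down it reaches from about 0.15 to 0.775 m from the base axis. Payload 6.1 kg.
Tool frame: the origin (TCP) lies midway between the tips of the shut fingers; the grasp point (between the pads) lies 19 mm behind it; z points along the fingers, y is the line along which they close (so a half turn about z gives the same grasp; the last joint's range is limited). The gripper opens to 85 mm and grips with 20 to 120 N. Pads are 22 mm wide; open, the fingers measure 114 mm over their backs; the gripper's body (76 mm by 85 mm) begins 54 mm behind the grasp point. The pads swing forward as they close: fully open they stand 13 mm farther back than shut.
Start: joints at [-75.057, 7.208, -2.269, 80.523, 0, 90], TCP at [0.135, -0.507, 0.231] pointing down, gripper open.
Joint ranges: [-155.77, 155.77], [-54.66, 111.73], [-72.52, 77.12], [-102.08, 115.82], [-83.92, 84.16], [-180, 180]. Speed limits (degrees/s): [136.94, 136.94, 172.46, 180, 180, 180].

## Interface

Orientations are given as [roll, pitch, yaw] about the fixed x, y, z axes, in that order (R = Rz(yaw) Ry(pitch) Rx(roll)).
In Python, from cell import ctrl gives the robot as it stands. The module is installed in compiled form; this text tells all that it offers.
- The arm moves only by the tool servo_tool, never from a script. Its argument "plan" is a list of rows, each a list of 5 numbers: the shift along the world's x, y, z in mm, then the turn about the world's z in degrees, then the closure, from 0 (fully open) to 1 (shut). In form: [[tx, ty, tz, twist, hand], ...]. A call has 1 to 12 rows; each row is the pose to reach, as a shift and turn from the pose commanded when the call began; what a row does not reach only later rows make up. A row lasts 1/10 s, in which the tool goes at most 50 mm and 8.59 degrees, less where a joint would pass 70% of its speed; a pose out of reach is approached as far as the arm can. A call with a gripper value outside its range is refused whole. The fingers move at their own pace and stop on an object; "force" is the grip in N (left out, the last holds). Time passes only in rows, so rows that repeat a pose let the fingers close. It gives the time, the measured TCP pose, the force, the opening and the grip force at its end, in the units of the state.
- ctrl.get_obs(): the state, without advancing time (a new reading comes with each control period).
- ctrl.get_image(name): name is "scene" or "top" or "wrist"; returns a dict with "image" (400x640x3 uint8, red, green, blue), "depth" (400x640 float32, m along the optical axis (not along the pixel's ray), 0 where there is no reading), "vertical_fov" (degrees; the focal length in pixels is half the picture's height over the tangent of half this angle, whatever the lens; pixels are square), "cx", "cy" (the principal point, pixels), "R" (3x3) and "t" (3): a world point X has camera coordinates R X + t. Camera axes: x right, y down, z forward; pixel columns grow to the right and rows downward; lengths in m; the calibration is good to about 2 mm. A picture is of the moment at which its call begins.
- ctrl.close_job(): hands the job in; it is judged then, once.
The state is a dict: "time_s": time; "qpos": joint angles; "dq": joint speeds; "joint_torque": joint torques, N m; "tcp_pos": TCP position; "orientation": TCP orientation; "force": force on the tool from outside, world axes, zero at the start; "moment": the same for the moment, N m; "width": finger opening in m; "grip_force": force on a finger pad.
Only numpy, scipy, OpenCV 4.12 (cv2) and the standard library are available. Lean on these libraries where they do the work, as an engineer would, in place of code of your own. Each camera call takes 0.05 s, during which the arm holds its last target. There are 200 camera calls.

## Task

The sprung steel plate inside the white stoneware coffee-bean pot has popped up and sits crooked. Take the tamper from its rubber mat and, holding it, press the plate squarely down with its flat face until the plate snaps fully home and lies level, then stand the tamper upright on the mat again and let go. Do not push the plate with the gripper itself, and leave the pepper mill, the salt shaker and the small cup where they are.

Things in the scene. Friction and masses are not known exactly. Their poses are not given: they have to be found in the camera images.
- pot: White stoneware bean pot without a lid, round, outer diameter 92 mm (94 at the rim), 72 mm high, wall 5 mm, mouth 82 mm wide; fixed to the worktop. Origin: centre of its underside, z up. It may stand left or right of the mat.
- plate_top (a point): Centre of the top face of the steel plate inside the pot; z is the plate's normal. With the plate up the point lies 52 mm above the worktop, 20 mm below the rim; fully home it lies 36 mm above the worktop.
- pot_plate: The steel plate, a disc of diameter 74 mm on the pot's axis. Origin 8 mm below its top face, where it pivots. It rocks up to 0.15 rad about the pot's x and y with slight friction (0.03 N m) and stays as tilted as it is left; it starts up to 0.1 rad off about each. A flat face pressed on it turns it parallel to that face.
- pot_press (a joint): Travel of the plate down into the pot, m: 0 up, 0.016 at the bottom stop. Snap-over spring: it pushes back with about 7 N at the start, less and less further down, and past about 0.011 the plate is drawn down to the stop and held there (about 6 N). Let go earlier and it springs up again.
- tamper: Loose coffee tamper standing upright, 0.3 kg, 100 mm high: flat round steel foot of diameter 56 mm (11 mm thick, tapering to a neck of 20 mm at 20 mm height) and a straight round wooden handle of diameter 30 mm from 42 to 94 mm above the underside. Origin: centre of the flat underside, z up along the handle. The foot fits into the pot's mouth with 13 mm to spare all round. Starts on the mat, up to 15 mm off its centre along either side.
- mat: Dark square rubber mat 110 x 110 mm, 6 mm thick, fixed to the worktop. Origin: centre of its underside, on the worktop; sides along its x and y.
- pepper_mill: Turned wooden pepper mill, diameter 46 mm, 127 mm high, loose bystander, at the back of the work area. Origin: centre of its underside.
- salt_shaker: Glass salt shaker with steel cap, diameter 42 mm, 80 mm high, loose bystander, at the back. Origin: centre of its underside.
- small_cup: Small white cup, diameter 64 mm, 36 mm high, loose bystander, at the back. Origin: centre of its underside.
There are look-alikes about, which are no part of the job. What is shaped like the pot but blue is not meant. What is shaped like the tamper but orange is not meant.

How it is judged:
By the outcome, as a careful person would: the job done as asked, in the order asked, and still so for the second after the job is handed in, with the robot touching nothing.
It also fails if it takes over 56 s, if anything falls off the work surface, if the arm or the gripper's body presses on something with over 40 N, if the wrist force passes 120 N, or if a joint passes its speed limit or range.

## Working session

There is one attempt and no reset: what is moved stays moved. The work goes in short steps, Python scripts to look and compute and a tool call to move; the robot and the scene stay as the last step left them, time stands still between calls to the robot, and variables do not carry over. Pictures are saved under pics/ and viewed, at most 10 in all, crops included, and the job is handed in when it is done.

Besides the shell and the picture viewer there is one more tool, called after "Call:" as name(argument=value, ...) on one line, values as JSON. servo_tool: Moves the arm, as the interface text tells. Its arguments: {"type":"object","properties":{"plan":{"type":"array","items":{"type":"array","items":{"type":"number"}}},"force":{"type":"number"}},"required":["plan"]}

```bash
mkdir -p pics
cat > h.py <<'E'
import numpy as np, cv2
from cell import ctrl
def shot(n,f=None):
    d=ctrl.get_image(n)
    if f: cv2.imwrite(f'pics/{f}.png',cv2.cvtColor(d['image'],cv2.COLOR_RGB2BGR))
    return d
def pts(d):
    h,w=d['depth'].shape; f=h/2/np.tan(np.radians(d['vertical_fov'])/2)
    u,v=np.meshgrid(np.arange(w),np.arange(h)); z=d['depth']
    c=np.stack([(u-d['cx'])/f*z,(v-d['cy'])/f*z,z],-1)
    return (c-d['t'])@d['R']
E
python3 - <<'E'
from h import *
a=shot('top','top1');b=shot('scene','scene1')
np.savez('t1',P=pts(a),I=a['image'],z=a['depth']);np.savez('s1',P=pts(b),I=b['image'],z=b['depth'])
print(ctrl.get_obs())
for d in(a,b):print(d['R'],d['t'],d['vertical_fov'],d['cx'],d['cy'])
E
```

```text
{'time_s': 0.1, 'qpos': array([-7.50582663e+01,  7.23736450e+00, -2.31922350e+00,  8.05250703e+01,
       -9.61048014e-04,  9.00003954e+01]), 'dq': array([-0.04344234, -0.05511632,  0.0846014 , -0.06451217,  0.12144995,
        0.04445606]), 'joint_torque': array([ 2.24323794e-04, -4.36908388e+01,  3.53604448e+01,  1.37428977e-02,
        4.18204650e-05,  1.81903772e-05]), 'tcp_pos': array([ 0.13526433, -0.50689386,  0.23062161]), 'orientation': array([-1.79918342e+02,  9.61610542e-04,  1.49413396e+01]), 'force': array([-0.66477335, -0.50814948,  0.07419678]), 'moment': array([-0.01139575, -0.01375611,  0.02748793]), 'grip_force': 0.0, 'width': 0.0852326848203985}
[[-0.02428705 -0.99966653 -0.00877284]
 [-0.99680068  0.02488399 -0.07595521]
 [ 0.07614819  0.00690005 -0.99707264]] [-0.02570255  0.49510347  1.03133014] 52.817874638439726 316.53516259480426 197.8457282567382
[[-0.85836756 -0.51288013 -0.01261374]
 [-0.19070356  0.34179755 -0.92022094]
 [ 0.47627439 -0.78748232 -0.391196  ]] [0.40250785 0.18436768 1.0791056 ] 47.46000080788262 324.8914933982604 204.11068871890217
```

View pics/top1.png

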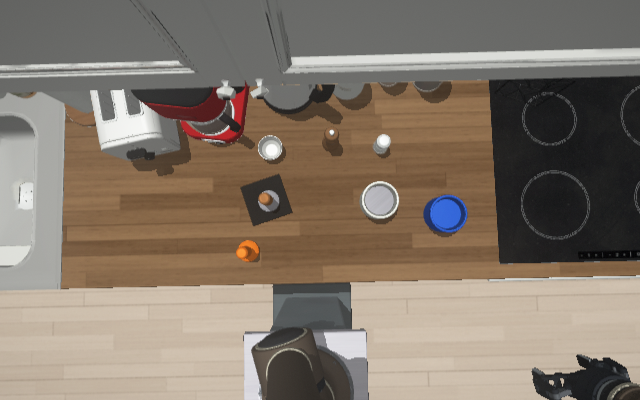

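View pics/scene1.png

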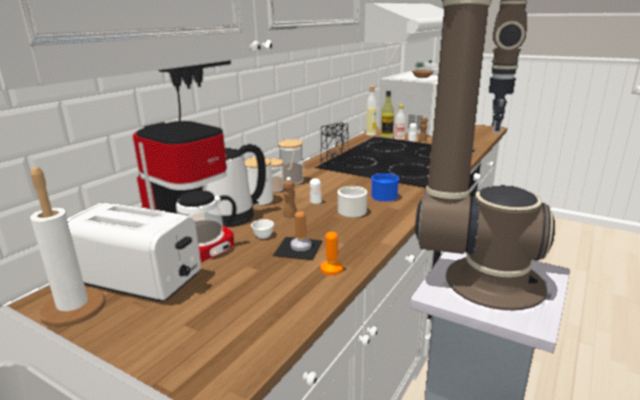

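The top view shows the tamper on its mat at about (267,200), the white pot at (380,200), the blue pot at (445,213), the orange tamper at (248,250), and the cup, mill and shaker at row ~145. Next I measure the pot, tamper and mat.

```bash
cat > m.py <<'E'
from h import *
from scipy.optimize import least_squares
def circ(p):
    c=p.mean(0)
    r=least_squares(lambda q:np.hypot(*(p-q[:2]).T)-q[2],[*c,.04],loss='soft_l1',f_scale=.002);return r.x
E
python3 - <<'E'
from m import *
for n in('t1','s1'):
    d=np.load(n+'.npz');P=d['P'];I=d['I'].astype(int);ok=d['z']>0
    print(n,'table z',np.median(P[...,2][ok&(abs(P[...,0]-.4)<.05)&(abs(P[...,1]-0)<.05)]))
    if n=='t1':
        c=P[200,380];t=P[198,268];print(c,t,P[145,330],P[145,382],P[148,270],P[250,248])
        c0,t0=c,t
    near=ok&(np.hypot(P[...,0]-c0[0],P[...,1]-c0[1])<.065)
    rim=P[near&(P[...,2]>.066)&(P[...,2]<.078)];print('rim',len(rim),circ(rim[:,:2]),rim[:,2].mean())
    pl=P[near&(np.hypot(P[...,0]-c0[0],P[...,1]-c0[1])<.03)&(P[...,2]<.062)]
    if len(pl)>20:
        A=np.c_[pl[:,:2]-c0[:2],np.ones(len(pl))];print('plate',len(pl),np.linalg.lstsq(A,pl[:,2],rcond=None)[0])
    nt=ok&(np.hypot(P[...,0]-t0[0],P[...,1]-t0[1])<.09)
    for lo,hi in((.01,.017),(.018,.03),(.05,.094),(.094,.12)):
        q=P[nt&(P[...,2]>lo)&(P[...,2]<hi)&(np.hypot(P[...,0]-t0[0],P[...,1]-t0[1])<.045)]
        print('tamper',lo,len(q),q.mean(0) if len(q) else '', circ(q[:,:2]) if len(q)>8 else '')
    m=nt&(I.max(-1)<70)&(P[...,2]<.02)
    r=cv2.minAreaRect(P[m][:,:2].astype(np.float32)*1000);print('mat',m.sum(),r)
E
```

```text
t1 table z -0.00021862543282989604
[ 0.48229329 -0.19774584  0.05276992] [0.49054421 0.078188   0.10142111] [ 0.62822778 -0.0760351   0.04124279] [ 0.61764756 -0.20421705  0.07574655] [0.63226933 0.08338841 0.00304161] [0.36667335 0.13098885 0.08325185]
rim 245 [ 0.48352164 -0.19456406  0.04355171] 0.0710217294794225
plate 434 [-0.06822953  0.02394716  0.05178367]
tamper 0.01 34 [0.48959895 0.07921115 0.01469506] [0.49197938 0.08842327 0.02725441]
tamper 0.018 163 [0.48734061 0.08179774 0.02157154] [0.49287471 0.08989342 0.02163827]
tamper 0.05 26 [0.4859943  0.07814194 0.07481328] [0.49191965 0.08834259 0.01468563]
tamper 0.094 121 [0.49150173 0.08750179 0.10367057] [0.49148636 0.08749117 0.0103028 ]
mat 1300 ((494.8127746582031, 95.9325180053711), (109.56484985351562, 108.48856353759766), 17.795604705810547)
s1 table z -0.00029464424978338944
rim 135 [ 0.48542419 -0.19289905  0.04321128] 0.06950030626318283
plate 24 [-0.07254251  0.03794262  0.05267587]
tamper 0.01 50 [0.48202463 0.10399373 0.01369726] [0.49455838 0.08701132 0.02774304]
tamper 0.018 131 [0.48771877 0.09695316 0.02228977] [0.49394066 0.08870028 0.01937267]
tamper 0.05 163 [0.48748616 0.09741692 0.07263139] [0.49379372 0.0877888  0.01462718]
tamper 0.094 70 [0.49059554 0.09429575 0.10197579] [0.49189426 0.09173306 0.01033581]
mat 471 ((494.5943298339844, 99.03292083740234), (105.88386535644531, 109.24373626708984), 15.366596221923828)
```

Call:
servo_tool(plan=[[357,595,0,85,0],[357,595,0,85,0],[357,595,0,85,0],[357,595,0,85,0],[357,595,0,85,0],[357,595,0,85,0],[357,595,0,85,0],[357,595,0,85,0],[357,595,0,85,0],[357,595,0,85,0],[357,595,0,85,0],[357,595,0,85,0]], force=70)

```text
time_s: 1.3
tcp_pos: [0.4445, 0.0094, 0.2312]
orientation: [-180.0, 0.0, 100.0]
force: [0.0, -1.5, 0.9]
width: 0.0853
grip_force: 0.0
```

Call:
servo_tool(plan=[[48,79,0,0,0],[48,79,0,0,0],[48,79,0,0,0],[48,79,0,0,0]])

```text
time_s: 1.7
tcp_pos: [0.4919, 0.0871, 0.2304]
orientation: [-179.9, 0.0, 100.1]
force: [-0.2, 0.3, -1.0]
width: 0.0853
grip_force: 0.0
```

Run:
```python
from m import *
o=ctrl.get_obs();print(o['tcp_pos'],o['orientation'],o['qpos'],o['force'])
d=shot('wrist','w1');P=pts(d);ok=d['depth']>0
t=np.array([.4925,.0885])
n=ok&(np.hypot(P[...,0]-t[0],P[...,1]-t[1])<.045)
for lo,hi in((.01,.017),(.018,.03),(.05,.094),(.097,.12)):
    q=P[n&(P[...,2]>lo)&(P[...,2]<hi)];print(lo,len(q),circ(q[:,:2]) if len(q)>8 else '',q[:,2].mean() if len(q) else '')
m=ok&(np.hypot(P[...,0]-t[0],P[...,1]-t[1])<.1)&(d['image'].max(-1)<70)&(P[...,2]<.02)&(P[...,2]>-.01)
print(cv2.minAreaRect(P[m][:,:2].astype(np.float32)*1000),P[m][:,2].mean())
```

```text
[0.49190318 0.0870706  0.2304157 ] [-1.79882779e+02  1.37201599e-02  1.00065647e+02] [ 1.00459555e+01  4.54479086e+00 -5.35771217e+00  8.02147136e+01
 -1.37604174e-02  8.99803365e+01] [-0.20781945  0.26569147 -1.01345649]
0.01 38 [0.49433633 0.08681781 0.02730482] 0.01385760548845601
0.018 925 [0.49473031 0.08427805 0.02245237] 0.022343869713708924
0.05 232 [0.49421854 0.08645336 0.0147296 ] 0.07358881327148412
0.097 811 [0.49379984 0.088047   0.01005315] 0.10515558281792696
((497.23931884765625, 93.67933654785156), (109.32687377929688, 109.2068099975586), 17.16693878173828) 0.00675497505792135
```

View pics/w1.png

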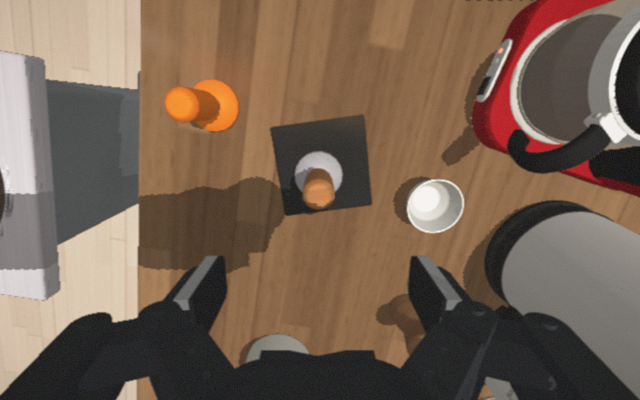

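The wrist view has the tamper centred between the fingers at (318,185), with the cup at (435,205) clear of them. Descending to grasp.

Call:
servo_tool(plan=[[1.5,0,-40,0,0],[1.5,0,-80,0,0],[1.5,0,-110,0,0],[1.5,0,-135,0,0],[1.5,0,-155,0,0],[1.5,0,-170,0,0],[1.5,0,-170,0,0],[1.5,0,-170,0,0]])

```text
time_s: 2.55
tcp_pos: [0.4933, 0.0853, 0.0619]
orientation: [180.0, 0.0, 99.8]
force: [0.4, 0.0, -0.5]
width: 0.0853
grip_force: 0.0
```

Call:
servo_tool(plan=[[0,0,0,0,0.3],[0,0,0,0,0.5],[0,0,0,0,1],[0,0,0,0,1],[0,0,0,0,1],[0,0,0,0,1],[0,0,0,0,1],[0,0,0,0,1],[0,0,0,0,1],[0,0,0,0,1]], force=70)

```text
time_s: 3.55
tcp_pos: [0.4936, 0.0863, 0.0619]
orientation: [180.0, 0.0, 100.0]
force: [-1.7, -0.0, 6.0]
width: 0.0286
grip_force: 68.8
```

Call:
servo_tool(plan=[[0,0,5,0,1],[0,0,20,0,1],[0,0,45,0,1],[0,0,70,0,1],[0,0,90,0,1],[0,0,90,0,1],[0,0,90,0,1]])

```text
time_s: 4.25
tcp_pos: [0.4935, 0.0863, 0.1507]
orientation: [-180.0, 0.0, 99.9]
force: [-0.1, 0.7, -3.3]
width: 0.0284
grip_force: 69.7
```

Call:
servo_tool(plan=[[0,-20,0,0,1],[-2,-60,0,0,1],[-4,-100,0,0,1],[-6,-140,0,0,1],[-8,-180,0,0,1],[-9,-220,0,0,1],[-9,-250,0,0,1],[-9,-270,0,0,1],[-9,-280,0,0,1],[-9,-280,0,0,1],[-9,-280,0,0,1],[-9,-280,0,0,1]])

```text
time_s: 5.45
tcp_pos: [0.4845, -0.1926, 0.151]
orientation: [-180.0, -0.0, 100.0]
force: [0.1, -0.4, -2.2]
width: 0.028
grip_force: 69.5
```

Run:
```python
from m import *
o=ctrl.get_obs();print(o['time_s'],o['tcp_pos'],o['orientation'],o['force'],o['width'],o['grip_force'])
w=shot('wrist','w2');s=shot('scene');t=shot('top')
cv2.imwrite('pics/s2.png',cv2.resize(cv2.cvtColor(s['image'][140:260,280:440],cv2.COLOR_RGB2BGR),None,fx=4,fy=4))
c=o['tcp_pos'][:2]
for k,d in(('w',w),('s',s),('t',t)):
    P=pts(d);ok=d['depth']>0;r=np.hypot(P[...,0]-c[0],P[...,1]-c[1])
    q=P[ok&(r<.075)&(P[...,2]>.064)&(P[...,2]<.078)&(r>.033)];print(k,'rim',len(q),circ(q[:,:2]) if len(q)>8 else '')
    for lo,hi in((.08,.094),(.094,.108),(.108,.117),(.12,.14)):
        q=P[ok&(r<.035)&(P[...,2]>lo)&(P[...,2]<hi)]
        print(k,'tamper',lo,len(q),q.min(0) if len(q) else '',circ(q[:,:2]) if len(q)>12 else '')
```

```text
5.45 [ 0.48447233 -0.19262336  0.15096353] [-1.79973410e+02 -3.63369664e-02  1.00019497e+02] [ 0.12743837 -0.39557606 -2.15714406] 0.02802287129661838 69.47119775461033
w rim 2049 [ 0.48566994 -0.19580417  0.04290961]
w tamper 0.08 0  
w tamper 0.094 584 [ 0.45761622 -0.20723075  0.09597774] [ 0.48495887 -0.19194664  0.02694393]
w tamper 0.108 2844 [ 0.45817562 -0.20708108  0.10800254] [ 0.48523298 -0.19343425  0.02086118]
w tamper 0.12 218 [ 0.47065532 -0.19034364  0.12208583] [ 0.48549292 -0.19355543  0.01454566]
s rim 152 [ 0.48500446 -0.19308613  0.04365587]
s tamper 0.08 0  
s tamper 0.094 72 [ 0.45655168 -0.20039092  0.09436795] [ 0.48447556 -0.1889875   0.02629006]
s tamper 0.108 73 [ 0.45886528 -0.20734574  0.10800079] [ 0.48493101 -0.18894133  0.01866845]
s tamper 0.12 48 [ 0.46971215 -0.1960429   0.12033158] [ 0.48560581 -0.18989777  0.01270858]
t rim 111 [ 0.4835204  -0.19473075  0.04363193]
t tamper 0.08 0  
t tamper 0.094 48 [ 0.45726325 -0.18642482  0.09700655] [ 0.48357544 -0.19039674  0.02630011]
t tamper 0.108 100 [ 0.45705951 -0.19050882  0.1080825 ] [ 0.48704003 -0.19814325  0.0272214 ]
t tamper 0.12 2 [ 0.47674466 -0.17798699  0.13807061]
```

View pics/s2.png

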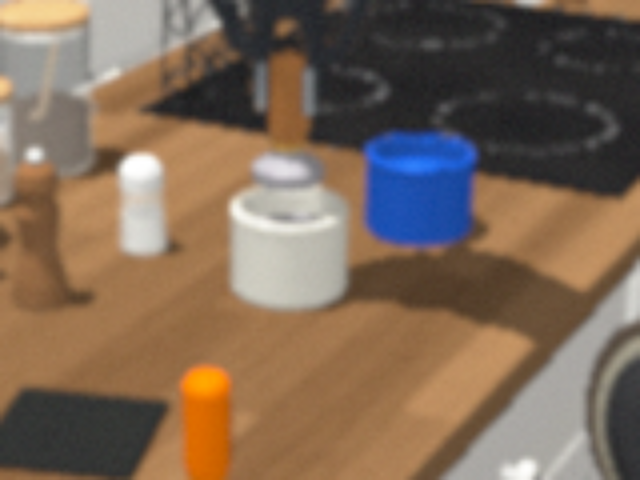

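View pics/w2.png

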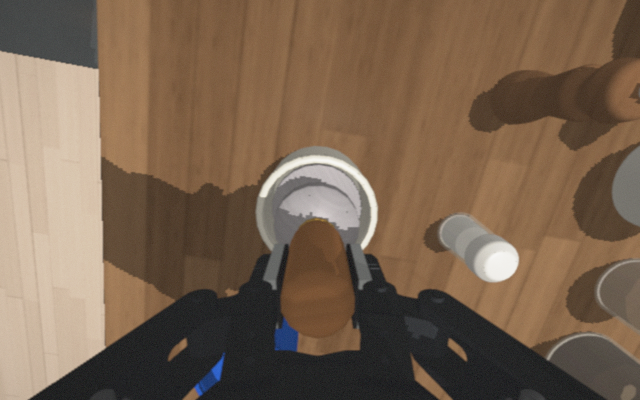

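The tamper hangs upright over the white pot, but its foot (320,200) is about 4 mm too far left of the pot centre. I correct that, then lower it.

Call:
servo_tool(plan=[[0,-4,0,0,1],[0,-4,0,0,1],[0,-4,-15,0,1],[0,-4,-28,0,1],[0,-4,-36,0,1],[0,-4,-36,0,1],[0,-4,-36,0,1]])

```text
time_s: 6.3
tcp_pos: [0.4845, -0.1977, 0.1152]
orientation: [-180.0, -0.0, 99.9]
force: [-0.2, 0.5, -2.3]
width: 0.0284
grip_force: 69.4
```

Call:
servo_tool(plan=[[0,0,-3,0,1],[0,0,-6,0,1],[0,0,-8,0,1],[0,0,-10,0,1],[0,0,-12,0,1],[0,0,-14,0,1],[0,0,-14,0,1]])

```text
time_s: 7.0
tcp_pos: [0.4847, -0.1978, 0.1011]
orientation: [180.0, 0.0, 99.9]
force: [-1.1, -0.0, 0.5]
width: 0.0285
grip_force: 69.9
```

Call:
servo_tool(plan=[[0,0,-2,0,1],[0,0,-4,0,1],[0,0,-6,0,1],[0,0,-8,0,1],[0,0,-9,0,1],[0,0,-10,0,1],[0,0,-10,0,1]])

```text
time_s: 7.7
tcp_pos: [0.4844, -0.1977, 0.0917]
orientation: [-180.0, 0.0, 99.9]
force: [-2.1, 0.7, 2.5]
width: 0.0288
grip_force: 70.2
```

Call:
servo_tool(plan=[[0,0,-0.5,0,1],[0,0,-1,0,1],[0,0,-1,0,1],[0,0,-1,0,1]])

```text
time_s: 8.1
tcp_pos: [0.4845, -0.1978, 0.0916]
orientation: [180.0, 0.0, 99.9]
force: [-4.5, 1.0, 9.8]
width: 0.0285
grip_force: 71.1
```

Call:
servo_tool(plan=[[0,0,-0.5,0,1],[0,0,-1,0,1],[0,0,-1,0,1],[0,0,-1,0,1]])

```text
time_s: 8.5
tcp_pos: [0.4846, -0.198, 0.0915]
orientation: [179.9, 0.1, 99.9]
force: [-5.6, 1.8, 15.3]
width: 0.0287
grip_force: 71.9
```

Call:
servo_tool(plan=[[0,0,0.5,0,1],[0,0,1,0,1],[0,0,1.5,0,1],[0,0,2,0,1],[0,0,4,0,1],[0,0,10,0,1],[0,0,25,0,1],[0,0,45,0,1],[0,0,61,0,1],[0,0,61,0,1]])

```text
time_s: 9.5
tcp_pos: [0.4861, -0.1983, 0.1525]
orientation: [179.8, 0.1, 99.9]
force: [0.3, -0.1, -2.6]
width: 0.0282
grip_force: 69.7
```

Call:
servo_tool(plan=[[0,30,0,0,1],[0,70,0,0,1],[0,110,0,0,1],[0,130,0,0,1],[0,140,0,0,1],[0,140,0,0,1],[0,140,0,0,1]])

```text
time_s: 10.2
tcp_pos: [0.4846, -0.0583, 0.1499]
orientation: [-180.0, 0.0, 99.9]
force: [0.1, -0.1, -1.9]
width: 0.0284
grip_force: 69.5
```

```bash
cat > plate.py <<'E'
from m import *
o=ctrl.get_obs();print(o['time_s'],o['tcp_pos'],o['orientation'],o['force'])
c=np.array([.4845,-.1945])
def plane(P,m):
    p=P[m]; k=np.ones(len(p),bool)
    for _ in range(4):
        A=np.c_[p[:,:2]-c,np.ones(len(p))];x=np.linalg.lstsq(A[k],p[k,2],rcond=None)[0];e=abs(A@x-p[:,2]);k=e<.003
    return x,k.sum()
for n in('top','scene','wrist'):
    d=shot(n);P=pts(d);ok=d['depth']>0;r=np.hypot(P[...,0]-c[0],P[...,1]-c[1])
    m=ok&(r<.034)&(P[...,2]<.06)&(P[...,2]>.025)
    if m.sum()>15: print(n,'plate',plane(P,m))
    rc=o['tcp_pos'][:2];r=np.hypot(P[...,0]-rc[0],P[...,1]-rc[1])
    for lo,hi in((.093,.106),(.108,.117),(.12,.14)):
        q=P[ok&(r<.035)&(P[...,2]>lo)&(P[...,2]<hi)]
        if len(q)>12: print(n,'tamper',lo,len(q),q.min(0),circ(q[:,:2]))
E
python3 plate.py
```

```text
10.2 [ 0.4845636  -0.0583201   0.14988505] [-1.79968161e+02  2.46504195e-02  9.99328808e+01] [ 0.12758453 -0.06738679 -1.90355839]
top plate (array([-0.01268131,  0.01079795,  0.03572718]), np.int64(373))
scene tamper 0.093 80 [ 0.45615975 -0.07883258  0.09361996] [ 0.48546355 -0.05685917  0.02725033]
scene tamper 0.108 76 [ 0.46080256 -0.07105311  0.10811954] [ 0.48447138 -0.05469045  0.01661637]
scene tamper 0.12 57 [ 0.47132085 -0.06133141  0.12053405] [ 0.48579404 -0.05677337  0.01332412]
wrist plate (array([-0.01200842,  0.00892634,  0.03697242]), np.int64(884))
wrist tamper 0.093 330 [ 0.45791058 -0.07326742  0.0955617 ] [ 0.48518511 -0.0582896   0.02740057]
wrist tamper 0.108 2574 [ 0.45888594 -0.07274347  0.10800397] [ 0.48547799 -0.05988293  0.02037491]
wrist tamper 0.12 246 [ 0.47081595 -0.05653929  0.12122017] [ 0.48560444 -0.05929094  0.01440056]
```

Run:
```python
from plate import *
for n in('top','wrist'):
    d=shot(n);P=pts(d);ok=d['depth']>0;r=np.hypot(P[...,0]-c[0],P[...,1]-c[1])
    for name,m in(('table',ok&(r<.12)&(abs(P[...,2])<.008)),('rim',ok&(r<.05)&(r>.038)&(abs(P[...,2]-.071)<.004))):
        print(n,name,plane(P,m))
```

```text
10.35 [ 0.48463063 -0.05872672  0.1501333 ] [-1.79989059e+02  1.11635159e-02  9.98567320e+01] [ 0.29561537 -0.16477465 -3.20703576]
top plate (array([-0.0062539 , -0.00023179,  0.03569865]), np.int64(341))
scene tamper 0.093 78 [ 0.45727165 -0.07035497  0.09353969] [ 0.48604111 -0.0567294   0.02748529]
scene tamper 0.108 78 [ 0.46063634 -0.07407992  0.10804725] [ 0.48364394 -0.05537833  0.01794621]
scene tamper 0.12 53 [ 0.4686871  -0.06054942  0.12015045] [ 0.48411372 -0.05527502  0.01211272]
wrist plate (array([-0.01349845,  0.00883602,  0.0369731 ]), np.int64(889))
wrist tamper 0.093 307 [ 0.45770373 -0.0653886   0.09525651] [ 0.4851376  -0.0580475   0.02734988]
wrist tamper 0.108 2634 [ 0.45867521 -0.07336381  0.10800102] [ 0.48542409 -0.05957103  0.02043194]
wrist tamper 0.12 253 [ 0.47054353 -0.05751102  0.12143188] [ 0.48565614 -0.05963462  0.01485864]
top table (array([ 0.00060224,  0.00203264, -0.00016098]), np.int64(2300))
top rim (array([-0.00029396,  0.00136881,  0.07129458]), np.int64(123))
wrist table (array([ 0.00060288, -0.00044784,  0.0008776 ]), np.int64(6758))
wrist rim (array([-0.04103529, -0.04663238,  0.0747619 ]), np.int64(125))
```

The plate is home (36 mm up, level within about 0.01 rad). Now back to the mat.

Call:
servo_tool(plan=[[2,30,0,0,1],[4,70,0,0,1],[7,110,0,0,1],[9,135,0,0,1],[10,150,0,0,1],[10,150,-25,0,1],[10,150,-50,0,1],[10,150,-70,0,1],[10,150,-80,0,1],[10,150,-83,0,1],[10,150,-83,0,1],[10,150,-83,0,1]])

```text
time_s: 11.8
tcp_pos: [0.4953, 0.0922, 0.0684]
orientation: [179.9, -0.0, 99.9]
force: [-0.6, 0.1, -2.9]
width: 0.0284
grip_force: 69.4
```

Call:
servo_tool(plan=[[0,0,-1,0,1],[0,0,-2,0,1],[0,0,-3,0,1],[0,0,-4,0,1],[0,0,-4,0,1],[0,0,-4,0,1]])

```text
time_s: 12.4
tcp_pos: [0.4945, 0.0923, 0.0633]
orientation: [-180.0, -0.0, 99.9]
force: [-0.2, -0.1, -3.4]
width: 0.0286
grip_force: 69.4
```

Call:
servo_tool(plan=[[0,0,-0.5,0,1],[0,0,-1,0,1],[0,0,-1.5,0,1],[0,0,-1.5,0,1],[0,0,-1.5,0,1]])

```text
time_s: 12.9
tcp_pos: [0.4946, 0.0923, 0.062]
orientation: [180.0, -0.0, 99.9]
force: [-1.2, -0.1, 1.0]
width: 0.0282
grip_force: 69.8
```

Call:
servo_tool(plan=[[0,0,0,0,0.55],[0,0,0,0,0.4],[0,0,0,0,0.2],[0,0,0,0,0],[0,0,0,0,0],[0,0,0,0,0],[0,0,0,0,0],[0,0,0,0,0]])

```text
time_s: 13.7
tcp_pos: [0.4945, 0.0923, 0.0618]
orientation: [-180.0, -0.0, 99.9]
force: [-0.9, 0.3, -0.1]
width: 0.0853
grip_force: 0.0
```

Call:
servo_tool(plan=[[0,0,10,0,0],[0,0,30,0,0],[0,0,60,0,0],[0,0,100,0,0],[0,0,140,0,0],[0,0,170,0,0],[0,-50,170,0,0],[0,-90,170,0,0],[0,-130,170,0,0],[0,-150,170,0,0],[0,-150,170,0,0]])

```text
time_s: 14.8
tcp_pos: [0.4944, -0.06, 0.2325]
orientation: [180.0, 0.0, 99.7]
force: [-0.3, 0.0, -0.7]
width: 0.0854
grip_force: 0.0
```

```bash
python3 plate.py
python3 - <<'E'
from h import *
s=shot('scene')
cv2.imwrite('pics/s3.png',cv2.resize(cv2.cvtColor(s['image'][140:290,230:430],cv2.COLOR_RGB2BGR),None,fx=4,fy=4))
d=shot('wrist');P=pts(d);ok=d['depth']>0
r=np.hypot(P[...,0]-.4845,P[...,1]+.1945)
for k in range(4):
    m=ok&(r<.03)&(P[...,2]<.06)&(np.floor(np.degrees(np.arctan2(P[...,1]+.1945,P[...,0]-.4845))/90+.5)%4==k);print(k,m.sum(),np.median(P[m][:,2]))
E
```

```text
14.8 [ 0.49444616 -0.05995215  0.23253785] [1.79967099e+02 3.71833158e-02 9.97251219e+01] [-0.25647301  0.01555529 -0.70014092]
top plate (array([-0.01850232, -0.0076117 ,  0.03551282]), np.int64(153))
wrist plate (array([-0.01324926,  0.00487109,  0.03689904]), np.int64(1562))
0 376 0.03664812769818178
1 177 0.03693874865726035
2 371 0.03708688933063585
3 387 0.03680482520034228
```

View pics/s3.png

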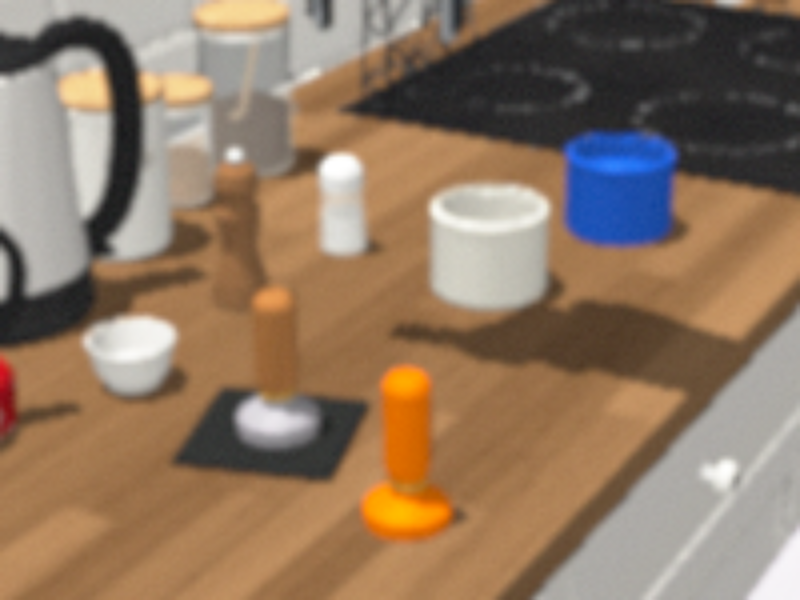

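The tamper stands upright on the mat at (278,420). Cup, mill and shaker haven't moved, and the plate is home in the pot.

```bash
python3 -c "
from cell import ctrl
print(ctrl.close_job())"
```

```text
the job is handed in; nothing more can be done
None
```

I pressed the plate home with the tamper (36 mm above the worktop, level to about 0.8° by camera), stood the tamper upright on its mat and released it, left the mill, shaker and cup untouched, and handed the job in at about 15 s; no verdict was returned.

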